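# Clamp up the pebble-mosaic frame with the ratchet lever

### The arm

A 7-joint arm with a two-finger parallel gripper is mounted at the origin on the work surface. World frame = base frame: x ahead of the robot, y to its left, z up, the work surface at z = 0. Lengths are in m, angles in degrees, forces in N, time in s.
With the tool pointing down it reaches from about 0.425 to 0.875 m from the base axis. Payload 4.7 kg.
Tool frame: the origin (TCP) lies between the finger pads; the fingertips stand 19 mm ahead of it and the grasp point (between the pads) is the TCP; x points along the fingers, z is the direction in which the jaws open and shut, and the axes are right-handed (so a half turn about x gives the same grasp; the last joint's range is limited). The gripper opens to 87 mm and grips with 3 to 60 N. Pads are 19 mm wide; open, the fingers measure 117 mm over their backs; the gripper's body (75 mm by 190 mm) begins 51 mm behind the grasp point.
Start: joints at [72.943, 18.392, -4.016, 83.108, 1.295, 78.541, -3.26], TCP at [0.199, -0.619, 0.242] pointing down, gripper open.
Joint ranges: [-163.93, 163.93], [-17.29, 119.83], [-79.2, 71.16], [3.27, 140.29], [-89.18, 269.18], [5.43, 117.66], [-154.24, 154.24]. Speed limits (degrees/s): [147.25, 147.25, 180, 180, 180, 180, 180].

### API

Orientations are given as [roll, pitch, yaw] about the fixed x, y, z axes, in that order (R = Rz(yaw) Ry(pitch) Rx(roll)).
In Python, from cell import monitor, read_camera, camera_model, env, regions_of gives the robot as it stands. The module is installed in compiled form; this text tells all that it offers.
- The arm moves only by the tool step_arm, never from a script. Its argument "deltas" is a list of rows, each a list of 5 numbers: the gripper's target within -1 to 1 (fully open at 1, half-way at 0, shut at -1), then the shift along the tool's x, y, z in m, then the turn about the tool's x in degrees. A call has 1 to 12 rows; each row is the pose to reach, as a shift and turn from the pose commanded when the call began, along the tool's axes at that moment; what a row does not reach only later rows make up. A row lasts 1/8 s, in which the tool goes at most 62.5 mm and 10.7 degrees, less where a joint would pass 70% of its speed; a pose out of reach is approached as far as the arm can. A call with a gripper value outside its range is refused whole. The fingers move at their own pace and stop on an object; "newtons" is the grip in N (left out, the last holds). Time passes only in rows, so rows that repeat a pose let the fingers close. It gives the time, the measured TCP pose, the force and the opening at its end, in the units of the state.
- monitor.get_obs(): the state, without advancing time (a new reading comes with each control period).
- read_camera(name): name is "scene" or "top"; returns (picture, depth): 480x640x3 uint8, red, green, blue; 480x640 float32, m along the optical axis (not along the pixel's ray), 0 where there is no reading.
- camera_model(name): a dict with "fx", "fy", "cx", "cy" (pixels), "xyz" and "attitude" of the camera in the world. Camera axes: x right, y down, z forward; pixel columns grow to the right and rows downward; lengths in m; the calibration is good to about 2 mm. A picture is of the moment at which its call begins. camera_model takes no time and is no camera call.
- env.sign_off(): hands the job in, once; it reports no verdict.
Trained networks look in the newest picture that a camera, given by its name, has taken for a name from the list of things; names that differ only in an ending like _2 or _b are one class to them, and where a whole thing is asked for, a point or a joint stands for the part that bears it (a point fixed in the world has none). Each returns a list of dicts, best first, with "p" (0 to 1); they miss things now and then, are a little off and sometimes report something else, mostly with a low value. They report only what shows in the picture. A call takes as long as a camera call. They do not tell look-alikes from the thing itself.
- regions_of(camera, thing): "pixels" (480x640 bool, what is visible of it) and "pixel" ([column, row] in pixels, amid what is visible of it).
The state is a dict: "time_s": time; "qpos": joint angles; "joint_velocities": joint speeds; "effort": joint torques, N m; "tool_pos": TCP position; "tool_rot": TCP orientation; "force": force on the tool from outside, world axes, zero at the start; "wrist_torque": the same for the moment, N m; "grip_width": finger opening in m.
Only numpy, scipy, OpenCV 4.12 (cv2) and the standard library are available. Lean on these libraries where they do the work, as an engineer would, in place of code of your own. Each camera call takes 0.05 s, during which the arm holds its last target. There are 200 camera calls.

### The job

Close the open end of the timber frame round the pebble panel: pump the lever of the ratchet clamp back and forth until its jaw has pushed the loose end rail flat against the frame and clamps it firmly. Feel for it on the last stroke: stop pushing as soon as the lever goes firm, so that the wood is not crushed, and let go of the lever. Move the jaw and the rail only through the lever, never by touching them, and leave the other things where they lie.

Things in the scene. Friction and masses are not known exactly. Their poses are not given: they have to be found in the camera images.
- lever (a joint): Swing of the clamp's steel lever about its upright pivot (rad); hard stops at -0.23 and +0.23, starts anywhere between, stays where it is left (0.12 N m friction, no spring). At 0 the line from pivot to handle is the -x axis of frame. A growing value moves the handle along -y of frame: the driving way. Swung back, the pawl clicks over the teeth and the jaw stays.
- pivot (a point): On the lever's upright axis, 70 mm above the table. A spring pawl under the lever, 28 mm from here, pushes the jaw's toothed rack. Tooth pitch 10 mm; a full swing moves the pawl 12.8 mm, so each full stroke to and fro advances the jaw one tooth (10 mm) after idle travel. At the handle, driving the free jaw takes about 6 N; clamping adds about 1.6 N for every 10 N of clamping force.
- handle (a point): Middle of the lever's handle: an upright black plastic cylinder, 22 mm in diameter, 52 mm tall, from 28 mm below this point (where the steel lever bar's top face is) to 24 mm above it; 175 mm from the pivot, 98 mm above the table. It stands on the lever's near end and turns with it; it can be pinched from above.
- jaw: Steel jaw of the clamp with a springy black rubber facing (12 N/mm), 110 mm wide (x), 38 mm high; its toothed rack runs back under the lever. Origin at the foot of the middle of the uncompressed facing, 20 mm above the table. Slides along -y of frame only, 60 mm at most, starting 0 to 18 mm advanced; 35 N of drag keeps it where it is left and holds the clamping force. Do not touch it.
- rail: Loose end rail, a timber 220 mm long (x), 30 mm thick (y), 40 mm high, 0.25 to 0.5 kg, lying a little askew on the board between the jaw and the frame's open end. Origin at the centre of its underside. Home: flat against both frame ends, its centre 15 mm from the frame's origin along +y of frame. Firm is 15 to 40 N of clamping; over 60 N crushes it. Do not touch it.
- frame: Three-sided timber frame, 220 mm wide (x), 200 mm long (y), 40 mm high, holding the pebble panel, fixed on the plywood board (20 mm thick) that also carries the clamp. Origin at the middle of its open end, at the foot of the timbers, 20 mm above the table; +y points out of the open end to rail and jaw, z up. The jaw's axes are parallel to it; the pivot lies at x +28, y +149 to +155 mm in it.
- brush: Brush, 170 mm long, on the board at its far edge; leave alone.
- pebble_a: Tan pebble, 44 mm wide, on the board beyond the clamp's head; leave alone.
- pebble_b: Grey pebble, 36 mm wide, 15 mm high, on the board between the clamp's head and the rail's far end; leave alone.
- pebble_c: Brown pebble, 42 mm wide, 17 mm high, on the table beside the board; leave alone.
- hammer: Hammer lying on the table, left; leave alone.
- trowel: Flat trowel lying on the table, right; leave alone.
- offcut: Timber offcut, 160 x 45 x 28 mm, on the table, left; leave alone.
- tub: Small green tub, 120 mm wide, 75 mm high, on the table, far left; leave alone.
Things that resemble listed ones, but are neither listed nor needed, are in the scene too. What is shaped like the rail but pink or purple is not meant.

How it is judged (in metres and radians):
At the end, for the whole second after the job is handed in: The rail stands within 1.5 mm of its home against the open end of the frame and parallel to it within 0.02 rad, and the jaw holds it there with more than 10 N; the lever is let go (at any angle) (y of rail in the frame of frame below 0.0165 m and angle between the x axis of rail and the x axis of frame, either way round below 0.02 rad and contact force between rail and frame above 10 N and contact force between rail and jaw above 10 N); the robot touches nothing.
It fails at once if the rail is crushed against the frame (more than 60 N) (contact force between rail and frame above 60 N).
It fails at once if the robot touches the rail or the jaw (contact force between any of the arm, the fingers and rail above 1 N or contact force between any of the arm, the fingers and jaw above 1 N).
It fails at once if a bystander is moved by more than 20 mm (distance of any of brush, pebble_a, pebble_b, pebble_c, hammer, trowel, offcut, tub from where it was at the start of the episode above 0.02 m).
It also fails if it takes over 56 s, if anything falls off the work surface, if the arm or the gripper's body presses on something with over 40 N, if the wrist force passes 120 N, or if a joint passes its speed limit or range.

## Working session

There is one attempt and no reset: what is moved stays moved. The work goes in short steps, Python scripts to look and compute and a tool call to move; the robot and the scene stay as the last step left them, time stands still between calls to the robot, and variables do not carry over. Pictures are saved under pics/ and viewed, about 8 in all and at most 12, crops included, and the job is handed in when it is done.

Besides the shell and the picture viewer there is one more tool, called after "Request:" by a JSON object that holds its "api" and its "payload", one argument or row to a line. step_arm: Moves the arm, as the interface text tells. Its arguments: {"type":"object","properties":{"deltas":{"type":"array"},"newtons":{"type":"number"}},"required":["deltas"]}

```bash
mkdir -p pics
cat > h.py <<'E'
import numpy as np, cv2
from scipy.spatial.transform import Rotation as R
from cell import monitor, read_camera, camera_model, env, regions_of
def T(name):
    m=camera_model(name); return m
def rot(m):
    a=np.array(m["attitude"],float)
    return a if a.shape==(3,3) else R.from_euler('xyz',a,degrees=True).as_matrix()
def cloud(name,d):
    m=T(name); v,u=np.mgrid[:480,:640]
    P=np.stack([(u-m["cx"])/m["fx"]*d,(v-m["cy"])/m["fy"]*d,d],-1)
    return P@rot(m).T+np.array(m["xyz"])
def proj(name,p):
    m=T(name); q=(np.array(p)-m["xyz"])@rot(m)
    return q[...,0]/q[...,2]*m["fx"]+m["cx"],q[...,1]/q[...,2]*m["fy"]+m["cy"]
E
python3 - <<'E'
from h import *
for n in("scene","top"):
    p,d=read_camera(n); cv2.imwrite(f"pics/{n}0.png",p[...,::-1]); print(n,camera_model(n)); np.savez(f"{n}0.npz",p=p,d=d)
    C=cloud(n,d)
    for t in("handle","lever","pivot","jaw","rail","frame"):
        for r in regions_of(n,t)[:3]:
            m=r["pixels"]&(d>0); print(t,round(r["p"],2),np.round(r["pixel"]),m.sum(),np.median(C[m],0).round(3) if m.any() else None)
print(monitor.get_obs())
E
```

```text
scene {'fx': 544.5248266028663, 'fy': 544.5248266028663, 'cx': 317.3595634810591, 'cy': 229.7582963654392, 'xyz': array([ 1.21311828, -0.44448476,  1.18045972]), 'attitude': array([-141.57612655,   -0.20265511,   54.14555845])}
handle 0.65 [342. 222.] 718 [0.526 0.144 0.07 ]
handle 0.37 [362. 308.] 16511 [0.734 0.072 0.02 ]
lever 0.71 [343. 224.] 744 [0.519 0.145 0.07 ]
pivot 0.85 [362. 312.] 16152 [0.736 0.073 0.02 ]
jaw 0.72 [357. 254.] 782 [0.602 0.103 0.05 ]
rail 0.83 [192. 419.] 2098 [ 0.734 -0.426  0.038]
rail 0.81 [341. 274.] 1526 [0.638 0.048 0.058]
rail 0.81 [312. 170.] 917 [0.277 0.219 0.037]
frame 0.84 [302. 309.] 7262 [ 0.664 -0.088  0.046]
top {'fx': 524.5371487800845, 'fy': 524.5371487800845, 'cx': 315.7424236653816, 'cy': 241.40963011637686, 'xyz': array([0.45975875, 0.07559958, 1.34300625]), 'attitude': array([-176.41121629,   -0.23468331,  -91.19355721])}
handle 0.61 [284. 245.] 720 [0.532 0.149 0.071]
lever 0.87 [280. 246.] 740 [0.531 0.15  0.071]
pivot 0.95 [303. 195.] 17893 [0.662 0.106 0.021]
jaw 0.83 [295. 218.] 795 [0.593 0.122 0.055]
rail 0.89 [502. 162.] 1087 [ 0.724 -0.411  0.039]
rail 0.83 [253. 358.] 1270 [0.263 0.228 0.04 ]
rail 0.74 [321. 204.] 1113 [0.625 0.055 0.06 ]
frame 0.97 [370. 193.] 7203 [ 0.657 -0.077  0.046]
{'time_s': 0.7, 'qpos': array([72.9419422 , 18.38834018, -4.01677798, 83.10615377,  1.29451414,
       78.54148274, -3.25929258]), 'joint_velocities': array([ 0.05001014, -0.04198058, -0.08820883, -0.01316084, -0.01306336,
       -0.04217483,  0.04789175]), 'effort': array([ 3.22031356e-04, -4.90948534e+01, -4.03016545e-01, -3.12708771e+01,
       -6.36784500e-02,  3.35806911e-02,  1.19147930e-05]), 'tool_pos': array([ 0.19940489, -0.61868605,  0.24163953]), 'tool_rot': array([-12.66337124,  89.99064208, -84.79529403]), 'force': array([0.42247769, 0.44944318, 0.90501048]), 'wrist_torque': array([-0.01219185, -0.03067128, -0.00836707]), 'grip_width': 0.08711094906515877}
```

View pics/scene0.png

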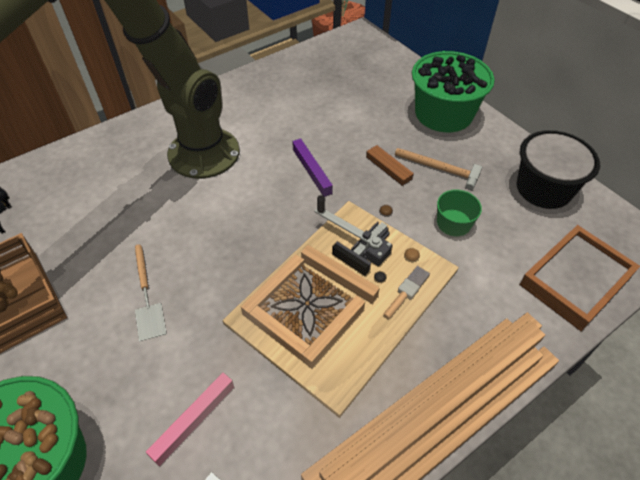

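Run:
```python
import cv2
i=cv2.imread('pics/top0.png'); cv2.imwrite('pics/topc.png',cv2.resize(i[120:320,210:450],(720,600),interpolation=cv2.INTER_CUBIC))
```

```text
(no output)
```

View pics/topc.png

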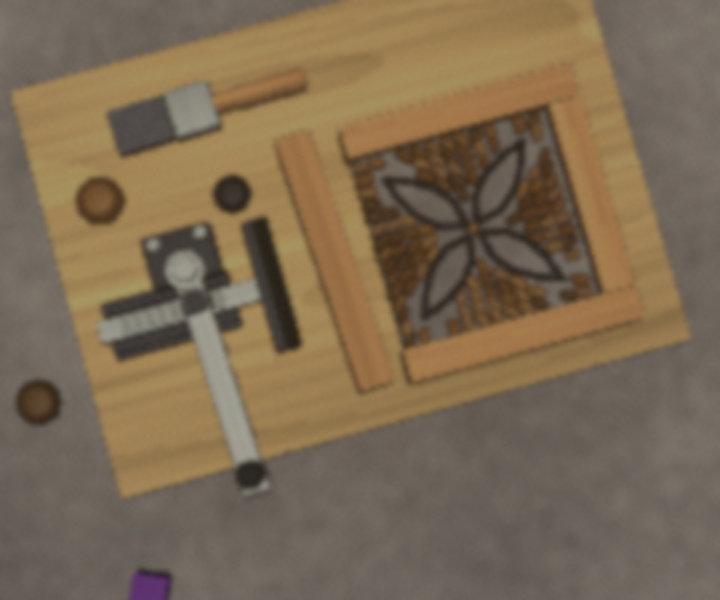

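The loose rail is the orange timber at scene (340,274) and top (321,204). The look-alikes are the pink bar at scene (190,419) and the purple bar at (312,168), neither of them wanted. The lever handle is the black post at scene (320,204) and top (293,277); other dark upright parts are the black jaw at scene (352,257) and pebble_b at (380,277). The crop confirms the handle at the near end of the steel lever. Next I measure the geometry.

```bash
cat > meas.py <<'E'
from h import *
def rect(C,m,z0,z1):
    s=m&(C[...,2]>z0)&(C[...,2]<z1); return cv2.minAreaRect((C[s][:,:2]*1000).astype(np.float32)),s.sum()
E
python3 - <<'E'
from meas import *
for n in("top","scene"):
    p,d=read_camera(n); C=cloud(n,d)
    rs=regions_of(n,"frame"); print(n,"frame",rect(C,rs[0]["pixels"],.052,.068))
    for r in regions_of(n,"rail")[:4]:
        if 0.0<np.median(C[r["pixels"]],0)[1]<.15: print("rail",rect(C,r["pixels"],.05,.07))
    print("jaw",rect(C,regions_of(n,"jaw")[0]["pixels"],.05,.065))
    # handle: points higher than 0.1 near
    X=C; s=(d>0)&(X[...,2]>.105)&(X[...,2]<.135)&(abs(X[...,0]-.46)<.1)&(abs(X[...,1]-.12)<.12)
    q=X[s]; print("handle",s.sum(),q.mean(0).round(4),q.min(0).round(4),q.max(0).round(4))
    s=(d>0)&(X[...,2]>.062)&(X[...,2]<.1)&(X[...,0]>.42)&(X[...,0]<.75)&(X[...,1]>.05)&(X[...,1]<.3)
    print("mid",s.sum(),cv2.minAreaRect((X[s][:,:2]*1000).astype(np.float32)),np.percentile(X[s][:,2],[5,50,95]))
    if n=="top": # unproject cap of pivot
        u,v=210+185/3,120+268/3; print("cap",C[int(v)-1:int(v)+2,int(u)-1:int(u)+2].reshape(-1,3).round(4))
E
```

```text
top frame (((656.0150146484375, -75.63472747802734), (220.79884338378906, 200.6383056640625), 14.467265129089355), np.int64(2641))
rail (((626.7222290039062, 54.21141052246094), (219.04461669921875, 30.28151512145996), 17.623014450073242), np.int64(1085))Traceback (most recent call last):
  File "<stdin>", line 7, in <module>
IndexError: list index out of range
```

Run:
```python
from meas import *
for n in("top","scene"):
    p,d=read_camera(n); C=cloud(n,d)
    for t,a,b in(("frame",.052,.068),("rail",.05,.07),("jaw",.05,.066)):
        for r in regions_of(n,t)[:4]:
            c=np.median(C[r["pixels"]],0)
            if -.15<c[1]<.18 and c[0]>.4: print(n,t,rect(C,r["pixels"],a,b))
    yaw=np.radians(14.47); ex=np.array([np.cos(yaw),np.sin(yaw)]); ey=np.array([-ex[1],ex[0]])
    O=np.array([.6560,-.0756])+.1*ey; 
    F=np.stack([(C[...,:2]-O)@ex,(C[...,:2]-O)@ey,C[...,2]],-1)*1000
    print("O",O)
    ok=d>0
    s=ok&(F[...,2]>100)&(F[...,2]<135)&(abs(F[...,0]+147)<40)&(abs(F[...,1]-150)<80)
    if s.any(): print("handle",s.sum(),F[s].mean(0).round(1),F[s].min(0).round(1),F[s].max(0).round(1))
    s=ok&(F[...,2]>62)&(F[...,2]<95)&(F[...,0]>-125)&(F[...,0]<0)&(abs(F[...,1]-150)<80)
    l=cv2.fitLine(F[s][:,:2].astype(np.float32),cv2.DIST_HUBER,0,.01,.01).ravel(); print("bar",s.sum(),l,"z",np.median(F[s][:,2]),"theta",np.arctan(l[1]/l[0]),"y at x=28",l[3]+(28-l[2])*l[1]/l[0],"at -140",l[3]+(-140-l[2])*l[1]/l[0])
    th=np.arctan(l[1]/l[0])
    s=ok&(F[...,2]>22)&(F[...,2]<66)&(abs(F[...,0])<50)&(F[...,1]>45)&(F[...,1]<115)
    print("jaw front pct",np.percentile(F[s&(F[...,2]>50)][:,1],[2,10,50,90,98]).round(1))
```

```text
top frame (((655.8900146484375, -75.5752182006836), (220.43988037109375, 200.67453002929688), 14.498722076416016), np.int64(2630))
top rail (((626.8760986328125, 54.22510528564453), (220.1044921875, 30.51531410217285), 17.66463851928711), np.int64(1077))
top jaw (((593.3782348632812, 164.58270263671875), (109.68470001220703, 142.6330108642578), 14.289270401000977), np.int64(440))
O [0.6310127  0.02122786]
handle 70 [-147.3  144.9  122. ] [-157.1  134.2  111.3] [-137.3  155.7  128.9]
bar 541 [ 9.9999845e-01 -1.7616182e-03 -6.2265160e+01  1.4726031e+02] z 69.66778146282681 theta -0.001761619 y at x=28 147.1013 at -140 147.39725
jaw front pct [45.4 48.1 86.8 97.3 99.4]
scene frame (((655.1912841796875, -79.46106719970703), (222.84500122070312, 202.1173095703125), 14.588875770568848), np.int64(2729))
scene frame (((535.0864868164062, 146.4697265625), (200.249755859375, 26.16737174987793), 16.27877426147461), np.int64(148))
scene rail (((628.0427856445312, 47.77326583862305), (219.1902313232422, 42.75690460205078), 20.72702980041504), np.int64(1025))
scene rail (((536.5971069335938, 146.91085815429688), (203.39723205566406, 26.16737174987793), 16.278772354125977), np.int64(278))
scene jaw (((593.9102172851562, 159.50831604003906), (110.85138702392578, 145.20774841308594), 14.45478343963623), np.int64(423))
O [0.6310127  0.02122786]
handle 80 [-146.1  138.2  115.1] [-157.5  129.8  100.3] [-136.3  155.6  125.2]
bar 403 [ 9.9981302e-01 -1.9337913e-02 -5.5479805e+01  1.4195699e+02] z 69.33127747309786 theta -0.019339118 y at x=28 140.34236 at -140 143.59174
jaw front pct [54.6 73.4 81.1 93.  96.4]
```

```bash
cat >> meas.py <<'E'
yaw=np.radians(14.48); ex=np.array([np.cos(yaw),np.sin(yaw),0]); ey=np.array([-ex[1],ex[0],0]); O=np.array([.6310,.0212,0])
def W(fx,fy,z): return O+ex*fx/1000+ey*fy/1000+np.array([0,0,z/1000])
def tool():
    o=monitor.get_obs(); return np.array(o["tool_pos"]),R.from_euler('xyz',o["tool_rot"],degrees=True).as_matrix(),o
def turn_to(Rm,th): # turn about tool x so that tool z is along +-(ey rotated by th with lever); lever + = handle to -y
    c,s=np.cos(th),np.sin(th); e=c*ey+s*ex  # tangent
    a=[]
    for sg in(1,-1):
        t=sg*e; a.append(np.degrees(np.arctan2(-(Rm[:,1]@t),Rm[:,2]@t)))
    return a
E
python3 - <<'E'
from meas import *
p,Rm,o=tool(); print(Rm.round(3))
for w in([.5,-.2,.24],W(-147.3,145.5,200),W(-147.3,145.5,98)): print(np.round(w,4),((w-p)@Rm).round(4))
print(turn_to(Rm,0.03))
E
```

```text
[[-0.     0.952  0.307]
 [-0.     0.307 -0.952]
 [-1.    -0.     0.   ]]
[ 0.5  -0.2   0.24] [ 0.0015  0.4146 -0.3063]
[0.452  0.1252 0.2   ] [ 0.0415  0.4686 -0.6306]
[0.452  0.1252 0.098 ] [ 0.1435  0.4686 -0.6306]
[np.float64(-174.89915664964414), np.float64(5.100843350355882)]
```

Request:
{"api": "step_arm", "payload": {
  "deltas": [
    [1,0,0.05,-0.037,0],
    [1,0,0.1,-0.074,0],
    [1,0,0.15,-0.11,0],
    [1,0,0.2,-0.148,0],
    [1,0,0.25,-0.185,2],
    [1,0,0.3,-0.222,2],
    [1,0,0.35,-0.26,3],
    [1,0,0.4,-0.3,4],
    [1,0,0.42,-0.35,5],
    [1,0.01,0.43,-0.41,5],
    [1,0.01,0.44,-0.46,5],
    [1,0.02,0.45,-0.52,5]
  ]
}}

```text
time_s: 2.8
tool_pos: [0.4685, 0.0155, 0.2222]
tool_rot: [59.7, 89.9, -17.5]
force: [0.9, -0.1, 0.6]
grip_width: 0.0871
```

Request:
{"api": "step_arm", "payload": {
  "deltas": [
    [1,0,0,-0.05,0],
    [1,0,0,-0.09,0],
    [1,0,0,-0.09,0],
    [1,0,0,-0.09,0]
  ]
}}

```text
time_s: 3.3
tool_pos: [0.4483, 0.1013, 0.2216]
tool_rot: [11.6, 89.9, -65.6]
force: [1.0, -0.1, 0.5]
grip_width: 0.0871
```

Run:
```python
from meas import *
p,Rm,o=tool(); print(p,o["time_s"],o["force"])
w=W(-147.3,145.5,99); print(((w-p)@Rm).round(4),turn_to(Rm,0.03))
n="scene"; pic,d=read_camera(n); C=cloud(n,d); u,v=proj(n,W(-147,145.5,98)); u,v=int(u),int(v); print(u,v)
cv2.imwrite('pics/s1.png',cv2.resize(pic[v-70:v+70,u-90:u+90,::-1],(720,560),interpolation=cv2.INTER_CUBIC))
```

```text
[0.4483133  0.10129093 0.22160194] 3.3 [ 1.01589044 -0.10017076  0.53017761]
[ 0.1226  0.0089 -0.0226] [np.float64(-179.91877488403142), np.float64(0.08122511596858809)]
322 202
```

View pics/s1.png

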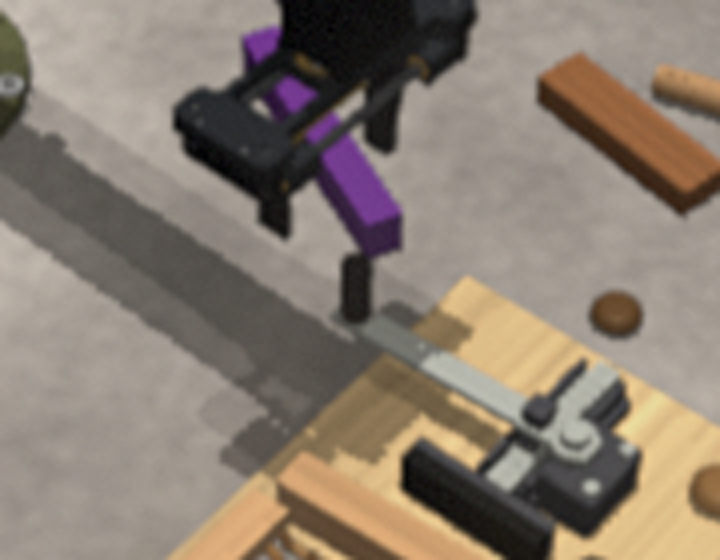

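The crop shows the handle upright at about (355,290), 1–2 px from my projected point, between and below the open fingers. I'll align, descend and pinch.

Request:
{"api": "step_arm", "payload": {
  "deltas": [
    [1,0.03,0.009,-0.0226,0],
    [1,0.08,0.009,-0.0226,0],
    [1,0.11,0.009,-0.0226,0],
    [1,0.122,0.009,-0.0226,0],
    [1,0.122,0.009,-0.0226,0],
    [-0.3,0.122,0.009,-0.0226,0],
    [-0.3,0.122,0.009,-0.0226,0],
    [-0.3,0.122,0.009,-0.0226,0]
  ],
  "newtons": 25
}}

```text
time_s: 4.35
tool_pos: [0.4524, 0.1261, 0.1003]
tool_rot: [65.9, 89.9, -11.2]
force: [-0.2, -0.2, 0.7]
grip_width: 0.0646
```

Request:
{"api": "step_arm", "payload": {
  "deltas": [
    [-1,0,0,0,0],
    [-1,0,0,0,0],
    [-1,0,0,0,0],
    [-1,0,0,0,0]
  ],
  "newtons": 30
}}

```text
time_s: 4.85
tool_pos: [0.4517, 0.1257, 0.0994]
tool_rot: [-40.2, 90.0, -117.3]
force: [-1.2, -2.7, 1.5]
grip_width: 0.0253
```

Run:
```python
from meas import *
p,Rm,o=tool(); q=p-O; print(p,"F",q@ex*1e3,q@ey*1e3,o["time_s"],o["force"],o["grip_width"]); print(Rm.round(3))
pv=np.array([28,152]); h=np.array([q@ex,q@ey])*1e3; r=h-pv; th0=np.arctan2(-r[1],-r[0]); th0=np.arctan2(pv[1]-h[1],pv[0]-h[0]); rr=np.hypot(*r); print("th0",th0,"r",rr)
print("z.ey,y.ex",Rm[:,2]@ey,Rm[:,1]@ex)
```

```text
[0.45172872 0.12569315 0.0994476 ] F -147.44904555734885 145.99927586333376 4.85 [-1.15233021 -2.71353741  1.47991227] 0.025294788725151587
[[-0.     0.975  0.223]
 [-0.001  0.223 -0.975]
 [-1.    -0.001  0.001]]
th0 0.034188763524801054 r 175.55163421953395
z.ey,y.ex -0.9996044812725025 0.9996045326787745
```

```bash
cat >> meas.py <<'E'
import sys
PV=np.array([28.,152.])
def state():
    p,Rm,o=tool(); q=p-O; h=np.array([q@ex,q@ey])*1e3; th=np.arctan2(PV[1]-h[1],PV[0]-h[0])
    t=np.cos(th)*-ey+np.sin(th)*ex; r=np.cos(th)*ex+np.sin(th)*ey
    return p,Rm,o,th,h,t,np.array(o["force"])
def plan(ths,z=.0994):
    p,Rm,o,th,h,t,f=state(); a0=np.arctan2(-Rm[:,1]@ey*-1,-Rm[:,2]@ey)
    for x in ths:
        w=O+ex*(PV[0]-175*np.cos(x))/1e3+ey*(PV[1]-175*np.sin(x))/1e3; w[2]=z
        d=(w-p)@Rm; tt=[v for v in turn_to(Rm,x) if abs(v)<90][0]
        print(f"[-1, {d[0]:.4f}, {d[1]:.4f}, {d[2]:.4f}, {tt:.1f}],  th {x:.3f}")
def rep():
    p,Rm,o,th,h,t,f=state(); print("t",round(o["time_s"],2),"th",th.round(4),"r",np.hypot(*(h-PV)).round(1),"h",h.round(1),"z",p[2].round(4),"f",f.round(1),"ftan",(f@t).round(2),"w",o["grip_width"])
E
python3 - <<'E'
from meas import *
rep(); plan(np.linspace(.034,-.215,9)[1:])
E
```

```text
t 4.85 th 0.0342 r 175.6 h [-147.4  146. ] z 0.0994 f [-1.2 -2.7  1.5] ftan 2.28 w 0.025294788725151587
[-1, 0.0000, 0.0003, -0.0055, -1.4],  th 0.003
[-1, 0.0000, 0.0002, -0.0110, -3.2],  th -0.028
[-1, 0.0000, 0.0003, -0.0164, -5.0],  th -0.059
[-1, 0.0000, 0.0006, -0.0218, -6.8],  th -0.090
[-1, 0.0000, 0.0010, -0.0273, -8.6],  th -0.122
[-1, 0.0000, 0.0016, -0.0327, -10.4],  th -0.153
[-1, 0.0000, 0.0023, -0.0381, -12.1],  th -0.184
[-1, 0.0000, 0.0033, -0.0434, -13.9],  th -0.215
```

Request:
{"api": "step_arm", "payload": {
  "deltas": [
    [-1,0,0,0,0],
    [-1,0,0.0003,-0.0055,2],
    [-1,0,0.0003,-0.011,4],
    [-1,0,0.0003,-0.0164,6],
    [-1,0,0.0006,-0.0218,8],
    [-1,0,0.001,-0.0273,9],
    [-1,0,0.0016,-0.0327,11],
    [-1,0,0.0023,-0.0381,13],
    [-1,0,0.0033,-0.0434,14],
    [-1,0,0.0033,-0.0434,14]
  ],
  "newtons": 30
}}

```text
time_s: 6.1
tool_pos: [0.445, 0.169, 0.0994]
tool_rot: [-64.0, 89.9, -155.1]
force: [-3.2, -1.7, 3.1]
grip_width: 0.0212
```

```bash
sed -i 's/e=c\*ey+s\*ex/e=c*ey-s*ex/' meas.py
python3 - <<'E'
from meas import *
rep(); print(monitor.get_obs()["qpos"].round(1)); plan(list(np.linspace(-.215,.215,12)[1:]))
E
```

```text
t 6.1 th -0.2165 r 175.2 h [-143.1  189.6] z 0.0994 f [-3.2 -1.7  3.1] ftan 1.57 w 0.0211917716736489
[  19.6    8.   -45.8  115.3    6.7   59.3 -120.4]
[-1, 0.0000, 0.0007, 0.0071, -5.5],  th -0.176
[-1, 0.0000, 0.0015, 0.0139, -7.8],  th -0.137
[-1, 0.0000, 0.0026, 0.0206, -10.0],  th -0.098
[-1, 0.0000, 0.0039, 0.0273, -12.3],  th -0.059
[-1, 0.0000, 0.0055, 0.0340, -14.5],  th -0.020
[-1, 0.0000, 0.0073, 0.0406, -16.7],  th 0.020
[-1, 0.0000, 0.0094, 0.0471, -19.0],  th 0.059
[-1, 0.0000, 0.0118, 0.0535, -21.2],  th 0.098
[-1, 0.0000, 0.0144, 0.0598, -23.5],  th 0.137
[-1, 0.0000, 0.0172, 0.0661, -25.7],  th 0.176
[-1, 0.0000, 0.0203, 0.0722, -27.9],  th 0.215
```

Request:
{"api": "step_arm", "payload": {
  "deltas": [
    [-1,0,0.0007,0.0071,-3],
    [-1,0,0.0015,0.0139,-5],
    [-1,0,0.0026,0.0206,-8],
    [-1,0,0.0039,0.0273,-10],
    [-1,0,0.0055,0.034,-12],
    [-1,0,0.0073,0.0406,-14],
    [-1,0,0.0094,0.0471,-17],
    [-1,0,0.0118,0.0535,-19],
    [-1,0,0.0144,0.0598,-21],
    [-1,0,0.0172,0.0661,-23],
    [-1,0,0.0203,0.0722,-25]
  ]
}}

```text
time_s: 7.48
tool_pos: [0.4624, 0.0979, 0.0994]
tool_rot: [-132.8, 89.8, 161.2]
force: [-7.7, 2.4, 6.4]
grip_width: 0.0213
```

```bash
cat > jaw.py <<'E'
from meas import *
def jaw():
    p,d=read_camera("top"); C=cloud("top",d)
    for t,a,b in(("jaw",.05,.066),("rail",.05,.07)):
        for r in regions_of("top",t)[:4]:
            c=np.median(C[r["pixels"]],0)
            if -.05<c[1]<.2 and c[0]>.4:
                (cx,cy),wh,ang=rect(C,r["pixels"],a,b)[0]; q=np.array([cx/1e3,cy/1e3,0])-O; F=q@np.array([ex,ey]).T if 0 else np.array([q@ex,q@ey])*1e3
                print(t,"F",F.round(1),np.round(wh,1),"ang",round(ang-14.48,2),"front",round(F[1]-wh[1]/2,1))
E
python3 - <<'E'
from jaw import *
rep(); jaw(); plan(list(np.linspace(.215,-.215,12)[1:]))
E
```

```text
t 7.47 th 0.2043 r 175.7 h [-144.   116.4] z 0.0994 f [-7.7  2.4  6.4] ftan -5.56 w 0.0213006869967619
jaw F [-1.000e-01  1.449e+02] [111.4 142.1] ang 0.21 front 73.8
rail F [ 4.7 33.2] [220.   30.2] ang 3.07 front 18.0
[-1, -0.0000, 0.0006, -0.0057, -0.7],  th 0.176
[-1, -0.0000, 0.0006, -0.0126, 1.6],  th 0.137
[-1, 0.0000, 0.0009, -0.0194, 3.8],  th 0.098
[-1, 0.0000, 0.0015, -0.0262, 6.1],  th 0.059
[-1, 0.0000, 0.0024, -0.0330, 8.3],  th 0.020
[-1, 0.0000, 0.0035, -0.0398, 10.5],  th -0.020
[-1, 0.0000, 0.0049, -0.0465, 12.8],  th -0.059
[-1, 0.0000, 0.0065, -0.0531, 15.0],  th -0.098
[-1, 0.0001, 0.0084, -0.0597, 17.3],  th -0.137
[-1, 0.0001, 0.0106, -0.0662, 19.5],  th -0.176
[-1, 0.0001, 0.0130, -0.0726, 21.7],  th -0.215
```

Request:
{"api": "step_arm", "payload": {
  "deltas": [
    [-1,0,-0.0002,-0.0104,3],
    [-1,0,0,-0.0206,7],
    [-1,0,0.0007,-0.0308,10],
    [-1,0,0.0019,-0.041,13],
    [-1,0,0.0037,-0.0512,17],
    [-1,0,0.006,-0.061,20],
    [-1,0,0.009,-0.0675,22],
    [-1,0,0.0122,-0.0742,25],
    [-1,0,0.0122,-0.0742,25]
  ]
}}

```text
time_s: 8.75
tool_pos: [0.4451, 0.169, 0.0994]
tool_rot: [-50.9, 89.9, -142.0]
force: [-2.5, -2.5, 2.7]
grip_width: 0.0215
```

Run:
```python
from jaw import *
rep(); jaw(); plan(list(np.linspace(-.22,.22,10)))
```

```text
t 8.75 th -0.2165 r 175.1 h [-143.   189.6] z 0.0994 f [-2.5 -2.5  2.7] ftan 2.37 w 0.021452075629843616
jaw F [ -0.3 148.1] [110.4 149.1] ang -0.08 front 73.6
jaw F [-616.3  137.2] [0. 0.] ang -14.48 front 137.2
rail F [ 4.3 33.2] [219.6  30.2] ang 3.1 front 18.1
[-1, -0.0000, 0.0001, -0.0006, -3.0],  th -0.220
[-1, -0.0000, 0.0007, 0.0079, -5.8],  th -0.171
[-1, -0.0000, 0.0018, 0.0164, -8.6],  th -0.122
[-1, -0.0000, 0.0033, 0.0248, -11.4],  th -0.073
[-1, -0.0000, 0.0052, 0.0332, -14.2],  th -0.024
[-1, -0.0000, 0.0075, 0.0414, -17.0],  th 0.024
[-1, -0.0000, 0.0102, 0.0495, -19.8],  th 0.073
[-1, -0.0000, 0.0133, 0.0575, -22.6],  th 0.122
[-1, -0.0000, 0.0167, 0.0653, -25.4],  th 0.171
[-1, -0.0000, 0.0206, 0.0729, -28.2],  th 0.220
```

Request:
{"api": "step_arm", "payload": {
  "deltas": [
    [-1,0,0.0007,0.0085,-3],
    [-1,0,0.0018,0.017,-6],
    [-1,0,0.0033,0.0254,-8],
    [-1,0,0.0052,0.0338,-11],
    [-1,0,0.0075,0.042,-14],
    [-1,0,0.0102,0.0501,-17],
    [-1,0,0.0133,0.0581,-20],
    [-1,0,0.0167,0.0659,-22],
    [-1,0,0.0206,0.0735,-25],
    [-1,0,0.0206,0.0735,-25]
  ]
}}

```text
time_s: 10.15
tool_pos: [0.4632, 0.0963, 0.0994]
tool_rot: [-135.7, 89.8, 158.3]
force: [-8.6, 0.9, 5.5]
grip_width: 0.0213
```

Run:
```python
from jaw import *
rep(); jaw()
```

```text
t 10.15 th 0.2143 r 175.7 h [-143.7  114.6] z 0.0994 f [-8.6  0.9  5.5] ftan -4.69 w 0.021326982700654872
jaw F [ -0.5 137.9] [110.4 148.9] ang -0.07 front 63.5
rail F [ 6.6 33.4] [215.   30.2] ang 3.17 front 18.3
```

Request:
{"api": "step_arm", "payload": {
  "deltas": [
    [-1,0,-0.0002,-0.0104,3],
    [-1,0,0,-0.0206,7],
    [-1,0,0.0007,-0.0308,10],
    [-1,0,0.0019,-0.041,13],
    [-1,0,0.0037,-0.0512,17],
    [-1,0,0.006,-0.061,20],
    [-1,0,0.009,-0.0675,22],
    [-1,0,0.0122,-0.0745,25],
    [-1,0,0.0122,-0.0745,25]
  ]
}}

```text
time_s: 11.42
tool_pos: [0.4451, 0.169, 0.0994]
tool_rot: [-124.9, 89.9, 144.0]
force: [-4.7, -0.4, 1.9]
grip_width: 0.0212
```

Run:
```python
from jaw import *
rep(); plan([-.22])
```

```text
t 11.43 th -0.2165 r 175.1 h [-143.   189.6] z 0.0994 f [-4.7 -0.4  1.9] ftan 0.18 w 0.02121735804489464
[-1, -0.0000, 0.0001, -0.0006, -2.9],  th -0.220
```

Request:
{"api": "step_arm", "payload": {
  "deltas": [
    [-1,0,0.0007,0.0085,-3],
    [-1,0,0.0018,0.017,-6],
    [-1,0,0.0033,0.0254,-8],
    [-1,0,0.0052,0.0338,-11],
    [-1,0,0.0075,0.042,-14],
    [-1,0,0.0102,0.0501,-17],
    [-1,0,0.0133,0.0581,-20],
    [-1,0,0.0167,0.0659,-22],
    [-1,0,0.0206,0.0735,-25],
    [-1,0,0.0206,0.0735,-25]
  ]
}}

```text
time_s: 12.68
tool_pos: [0.4636, 0.0955, 0.0994]
tool_rot: [-146.5, 89.8, 147.5]
force: [-6.0, 1.8, 5.4]
grip_width: 0.0212
```

Request:
{"api": "step_arm", "payload": {
  "deltas": [
    [-1,0,-0.0002,-0.0104,3],
    [-1,0,0,-0.0206,7],
    [-1,0,0.0007,-0.0308,10],
    [-1,0,0.0019,-0.041,13],
    [-1,0,0.0037,-0.0512,17],
    [-1,0,0.006,-0.061,20],
    [-1,0,0.009,-0.0675,22],
    [-1,0,0.0122,-0.0743,25],
    [-1,0,0.0122,-0.0743,25]
  ]
}}

```text
time_s: 13.8
tool_pos: [0.4452, 0.1685, 0.0994]
tool_rot: [-143.4, 89.9, 125.6]
force: [-4.7, 0.6, 2.6]
grip_width: 0.0214
```

Run:
```python
from jaw import *
rep(); jaw(); plan([-.22])
```

```text
t 13.8 th -0.2135 r 175.1 h [-143.1  189.1] z 0.0994 f [-4.7  0.6  2.6] ftan -0.75 w 0.021428173054903354
jaw F [ -0.2 124.4] [110.4 142.1] ang -0.06 front 53.3
rail F [ 4.5 33.1] [219.7  30.3] ang 3.16 front 18.0
rail F [-23.4 167.3] [ 29.4 135.2] ang 74.65 front 99.7
[-1, -0.0000, -0.0000, -0.0018, -2.9],  th -0.220
```

Request:
{"api": "step_arm", "payload": {
  "deltas": [
    [-1,0,0.0007,0.0085,-3],
    [-1,0,0.0018,0.017,-6],
    [-1,0,0.0033,0.0254,-8],
    [-1,0,0.0052,0.0338,-11],
    [-1,0,0.0075,0.042,-14],
    [-1,0,0.0102,0.0501,-17],
    [-1,0,0.0133,0.0581,-20],
    [-1,0,0.0167,0.0659,-22],
    [-1,0,0.0206,0.0735,-25],
    [-1,0,0.0206,0.0735,-25]
  ]
}}

```text
time_s: 15.2
tool_pos: [0.4642, 0.0941, 0.0994]
tool_rot: [-154.2, 89.9, 139.8]
force: [-6.2, 2.9, 2.6]
grip_width: 0.0213
```

Request:
{"api": "step_arm", "payload": {
  "deltas": [
    [-1,0,-0.0002,-0.0104,3],
    [-1,0,0,-0.0206,7],
    [-1,0,0.0007,-0.0308,10],
    [-1,0,0.0019,-0.041,13],
    [-1,0,0.0037,-0.0512,17],
    [-1,0,0.006,-0.061,20],
    [-1,0,0.009,-0.0675,22],
    [-1,0,0.0122,-0.0748,25],
    [-1,0,0.0122,-0.0748,25]
  ]
}}

```text
time_s: 16.32
tool_pos: [0.4452, 0.1676, 0.0994]
tool_rot: [-122.8, 89.9, 146.1]
force: [-5.1, -0.3, 2.4]
grip_width: 0.0213
```

Run:
```python
from jaw import *
rep(); jaw(); plan([-.22])
```

```text
t 16.32 th -0.2083 r 175.1 h [-143.3  188.2] z 0.0994 f [-5.1 -0.3  2.4] ftan 0.04 w 0.02130323813641388
jaw F [ -0.7 115. ] [110.3 141.3] ang 0.41 front 44.3
rail F [ 3.2 27.7] [219.5  30.3] ang 0.61 front 12.6
[-1, 0.0000, -0.0001, -0.0023, -2.9],  th -0.220
```

Request:
{"api": "step_arm", "payload": {
  "deltas": [
    [-1,0,0.0007,0.0085,-3],
    [-1,0,0.0018,0.017,-6],
    [-1,0,0.0033,0.0254,-8],
    [-1,0,0.0052,0.0338,-11],
    [-1,0,0.0075,0.042,-14],
    [-1,0,0.0102,0.0501,-17],
    [-1,0,0.0133,0.0581,-20],
    [-1,0,0.015,0.062,-22]
  ]
}}

```text
time_s: 17.48
tool_pos: [0.4589, 0.1055, 0.0994]
tool_rot: [-165.2, 89.9, 125.8]
force: [-4.9, 4.0, 2.6]
grip_width: 0.0213
```

Run:
```python
from jaw import *
rep(); jaw(); plan([.18,.2,.215,.22])
```

```text
t 17.48 th 0.1565 r 175.7 h [-145.6  124.6] z 0.0994 f [-4.9  4.   2.6] ftan -5.59 w 0.02125995994302919
rail F [ 3.4 20.8] [220.1  31.4] ang -0.08 front 5.1
[-1, -0.0000, 0.0009, 0.0035, -3.9],  th 0.180
[-1, -0.0000, 0.0011, 0.0070, -5.0],  th 0.200
[-1, -0.0000, 0.0014, 0.0096, -5.9],  th 0.215
[-1, -0.0000, 0.0015, 0.0105, -6.2],  th 0.220
```

Request:
{"api": "step_arm", "payload": {
  "deltas": [
    [-1,0,0.001,0.0045,-1],
    [-1,0,0.0015,0.009,-2],
    [-1,0,0.0015,0.009,-2]
  ]
}}

```text
time_s: 18.0
tool_pos: [0.4627, 0.0973, 0.0994]
tool_rot: [-123.7, 89.8, 169.2]
force: [-7.8, 1.9, 5.9]
grip_width: 0.0213
```

Run:
```python
from jaw import *
rep(); jaw(); plan([.22,.11,0,-.11,-.22])
```

```text
t 18.0 th 0.2078 r 175.7 h [-143.9  115.7] z 0.0994 f [-7.8  1.9  5.9] ftan -5.19 w 0.02128475757840649
jaw F [ -2.4 112.9] [109.2 157.8] ang 1.47 front 34.0
rail F [ 3.1 19.9] [219.5  33. ] ang -0.17 front 3.4
[-1, -0.0001, 0.0009, 0.0021, -4.1],  th 0.220
[-1, -0.0000, 0.0006, -0.0171, 2.2],  th 0.110
[-1, -0.0000, 0.0024, -0.0363, 8.5],  th 0.000
[-1, 0.0000, 0.0062, -0.0551, 14.8],  th -0.110
[-1, 0.0000, 0.0122, -0.0734, 21.1],  th -0.220
```

Request:
{"api": "step_arm", "payload": {
  "deltas": [
    [-1,0,-0.0002,-0.0104,3],
    [-1,0,0,-0.0206,7],
    [-1,0,0.0007,-0.0308,10],
    [-1,0,0.0019,-0.041,13],
    [-1,0,0.0037,-0.0512,17],
    [-1,0,0.006,-0.061,20],
    [-1,0,0.009,-0.0675,22],
    [-1,0,0.0122,-0.0745,25],
    [-1,0,0.0122,-0.0745,25]
  ]
}}

```text
time_s: 19.27
tool_pos: [0.4452, 0.169, 0.0993]
tool_rot: [-50.1, 89.8, -142.2]
force: [-8.1, -4.1, 5.3]
grip_width: 0.0215
```

Run:
```python
from jaw import *
rep(); jaw(); plan([-.22,-.15,-.1,-.05,0,.05])
```

```text
t 19.27 th -0.2164 r 175.0 h [-142.9  189.6] z 0.0993 f [-8.1 -4.1  5.3] ftan 3.8 w 0.021521640827104876
jaw F [ -0.9 105.2] [110.1 142.7] ang 0.55 front 33.8
rail F [ 3.1 19. ] [219.4  30.4] ang 0.12 front 3.7
[-1, -0.0001, -0.0001, -0.0006, -4.0],  th -0.220
[-1, -0.0000, 0.0012, 0.0115, -8.0],  th -0.150
[-1, -0.0000, 0.0026, 0.0202, -10.8],  th -0.100
[-1, -0.0000, 0.0045, 0.0287, -13.7],  th -0.050
[-1, 0.0000, 0.0068, 0.0372, -16.6],  th 0.000
[-1, 0.0000, 0.0095, 0.0455, -19.4],  th 0.050
```

Request:
{"api": "step_arm", "payload": {
  "deltas": [
    [-1,0,0.0007,0.0085,-3],
    [-1,0,0.0018,0.017,-6],
    [-1,0,0.0033,0.0254,-8],
    [-1,0,0.0045,0.03,-10]
  ]
}}

```text
time_s: 19.92
tool_pos: [0.4482, 0.1414, 0.0993]
tool_rot: [-132.8, 89.8, 145.2]
force: [-8.8, 6.1, 4.3]
grip_width: 0.0212
```

Run:
```python
from jaw import *
rep(); jaw(); plan([-.05,-.02,0,.02,.04,.06,.08,.1])
```

```text
t 19.93 th -0.0576 r 175.2 h [-146.9  162.1] z 0.0993 f [-8.8  6.1  4.3] ftan -7.64 w 0.021238078830057773
jaw F [-19.2  83.3] [101.5 146. ] ang 23.75 front 10.3
jaw F [-17.1 157. ] [85.1 23.5] ang -4.12 front 145.2
rail F [ 2.1 16.8] [217.4  31. ] ang 0.11 front 1.3
[-1, -0.0000, 0.0003, 0.0008, -3.7],  th -0.050
[-1, -0.0000, 0.0007, 0.0060, -5.4],  th -0.020
[-1, -0.0001, 0.0011, 0.0095, -6.5],  th 0.000
[-1, -0.0001, 0.0015, 0.0130, -7.7],  th 0.020
[-1, -0.0001, 0.0020, 0.0164, -8.8],  th 0.040
[-1, -0.0001, 0.0026, 0.0199, -10.0],  th 0.060
[-1, -0.0001, 0.0032, 0.0233, -11.1],  th 0.080
[-1, -0.0001, 0.0039, 0.0268, -12.3],  th 0.100
```

Request:
{"api": "step_arm", "payload": {
  "deltas": [
    [-1,0,0.0003,0.003,-1],
    [-1,0,0.0003,0.003,-1]
  ]
}}

```text
time_s: 20.32
tool_pos: [0.4488, 0.1382, 0.0993]
tool_rot: [-121.8, 89.8, 157.1]
force: [-8.5, 2.8, 6.1]
grip_width: 0.0214
```

```bash
python3 -c "
from jaw import *
rep(); jaw()"
```

```text
t 20.32 th -0.0391 r 175.3 h [-147.1  158.9] z 0.0993 f [-8.5  2.8  6.1] ftan -4.58 w 0.0213913115311519
jaw F [15.8 93.3] [157.8 105.6] ang 71.02 front 40.5
rail F [ 2.7 16.3] [218.4  30.7] ang 0.21 front 0.9
```

Request:
{"api": "step_arm", "payload": {
  "deltas": [
    [-1,0,0.0003,0.003,-1],
    [-1,0,0.0003,0.003,-1]
  ]
}}

```text
time_s: 20.72
tool_pos: [0.4495, 0.1352, 0.0994]
tool_rot: [-117.3, 89.8, 162.6]
force: [-9.5, 3.0, 6.5]
grip_width: 0.0215
```

```bash
python3 -c "
from jaw import *
rep(); jaw()"
```

```text
t 20.73 th -0.0213 r 175.3 h [-147.2  155.7] z 0.0994 f [-9.5  3.   6.5] ftan -5.06 w 0.021457307291071242
jaw F [-20.1  86.2] [101.7 147.2] ang 23.14 front 12.6
rail F [ 2.2 15. ] [217.5  30.9] ang 0.02 front -0.5
```

Request:
{"api": "step_arm", "payload": {
  "deltas": [
    [-1,0,0.0004,0.003,-1],
    [-1,0,0.0004,0.003,-1]
  ]
}}

```text
time_s: 21.12
tool_pos: [0.4502, 0.1323, 0.0993]
tool_rot: [-113.8, 89.7, 167.2]
force: [-10.2, 2.2, 5.9]
grip_width: 0.0211
```

```bash
python3 -c "
from jaw import *
rep(); jaw()"
```

```text
t 21.12 th -0.0043 r 175.3 h [-147.3  152.7] z 0.0993 f [-10.2   2.2   5.9] ftan -4.69 w 0.021074978969306494
jaw F [ -2.  100.3] [110.  143.5] ang 1.5 front 28.6
rail F [ 2.8 14.9] [218.6  30.4] ang 0.1 front -0.2
```

Request:
{"api": "step_arm", "payload": {
  "deltas": [
    [-1,0,0.0004,0.003,-1],
    [-1,0,0.0004,0.003,-1]
  ]
}}

```text
time_s: 21.52
tool_pos: [0.4509, 0.1294, 0.0993]
tool_rot: [-113.5, 89.7, 168.5]
force: [-10.9, 3.8, 7.0]
grip_width: 0.0213
```

```bash
python3 -c "
from jaw import *
rep(); jaw()"
```

```text
t 21.52 th 0.0124 r 175.3 h [-147.3  149.8] z 0.0993 f [-10.9   3.8   7. ] ftan -6.53 w 0.02130169217872782
jaw F [ -0.7 108.3] [108.9 156.3] ang -0.14 front 30.2
rail F [ 3.4 15. ] [219.7  30.8] ang -0.13 front -0.4
```

Request:
{"api": "step_arm", "payload": {
  "deltas": [
    [-1,0,0.0004,0.003,-1],
    [-1,0,0.0004,0.003,-1]
  ]
}}

```text
time_s: 21.92
tool_pos: [0.4517, 0.1266, 0.0993]
tool_rot: [-112.2, 89.7, 170.8]
force: [-10.7, 2.9, 7.9]
grip_width: 0.0215
```

```bash
python3 -c "
from jaw import *
rep()"
```

```text
t 21.93 th 0.0292 r 175.4 h [-147.3  146.9] z 0.0993 f [-10.7   2.9   7.9] ftan -5.75 w 0.021533818149895582
```

Request:
{"api": "step_arm", "payload": {
  "deltas": [
    [-1,0,0.0004,0.003,-1],
    [-1,0,0.0004,0.003,-1]
  ]
}}

```text
time_s: 22.18
tool_pos: [0.4525, 0.1238, 0.0993]
tool_rot: [-112.0, 89.7, 171.9]
force: [-11.5, 2.4, 9.0]
grip_width: 0.0212
```

```bash
python3 -c "
from jaw import *
rep(); jaw()"
```

```text
t 22.18 th 0.0456 r 175.4 h [-147.2  144. ] z 0.0993 f [-11.5   2.4   9. ] ftan -5.71 w 0.021242465900133563
jaw F [ -1.  104.3] [110.3 150.6] ang 0.55 front 29.0
jaw F [-616.3  137.2] [0. 0.] ang -14.48 front 137.2
rail F [ 3.2 16. ] [219.4  32.2] ang -0.39 front -0.1
rail F [-19.5 152.5] [118.5  26. ] ang 0.07 front 139.5
```

```bash
cat > avg.py <<'E'
from jaw import *
f=[]
for i in range(8):
    read_camera("scene"); p,Rm,o,th,h,t,g=state(); f.append([g@t,*g,o["wrist_torque"][2],o["effort"][0]])
print(np.mean(f,0).round(2),np.std(f,0).round(2),"th",th.round(4),o["time_s"])
E
python3 avg.py
```

```text
[ -6.47 -11.77   3.15   8.23  -0.13   2.71] [0.49 0.43 0.46 0.52 0.02 0.  ] th 0.0456 22.725
```

Request:
{"api": "step_arm", "payload": {
  "deltas": [
    [-1,0,0,0.002,-1],
    [-1,0,0,0.003,-1]
  ]
}}

```text
time_s: 22.98
tool_pos: [0.4532, 0.1215, 0.0993]
tool_rot: [-122.1, 89.7, 162.9]
force: [-13.0, 5.5, 8.6]
grip_width: 0.0212
```

```bash
python3 avg.py
```

```text
[ -7.94 -11.6    4.6    8.34  -0.18   3.22] [0.32 0.42 0.35 0.42 0.03 0.04] th 0.0597 23.375
```

Request:
{"api": "step_arm", "payload": {
  "deltas": [
    [-1,0,0,0.002,-1],
    [-1,0,0,0.0025,-1]
  ]
}}

```text
time_s: 23.62
tool_pos: [0.4539, 0.1195, 0.0993]
tool_rot: [-130.0, 89.7, 156.0]
force: [-10.8, 6.1, 7.2]
grip_width: 0.0208
```

```bash
python3 avg.py
```

```text
[ -8.7  -11.25   5.4    7.12  -0.19   3.66] [0.25 0.53 0.29 0.73 0.02 0.02] th 0.0715 24.025
```

Request:
{"api": "step_arm", "payload": {
  "deltas": [
    [0.2,0,0,0,0],
    [0.2,0,0,0,0],
    [0.2,0,0,0,0],
    [0.2,0,0,0,0],
    [0.2,-0.02,0,0,0],
    [0.2,-0.05,0,0,0],
    [0.2,-0.1,0,0,0],
    [0.2,-0.14,0,0,0],
    [0.2,-0.16,0,0,0],
    [0.2,-0.16,0,0,0]
  ]
}}

```text
time_s: 25.28
tool_pos: [0.4584, 0.117, 0.2613]
tool_rot: [68.4, 89.7, -5.8]
force: [-0.4, 0.3, -1.4]
grip_width: 0.0527
```

Run:
```python
from jaw import *
rep(); jaw()
p,d=read_camera("scene"); u,v=340,255
cv2.imwrite('pics/s2.png',cv2.resize(p[v-75:v+75,u-100:u+100,::-1],(800,600),interpolation=cv2.INTER_CUBIC))
```

```text
t 25.27 th 0.0938 r 171.9 h [-143.2  135.9] z 0.2613 f [-0.4  0.3 -1.4] ftan -0.45 w 0.05265751722517104
jaw F [ -0.2 100.5] [108.7 141.2] ang -0.96 front 29.8
rail F [ 2.1 14.9] [217.1  30.2] ang 0.04 front -0.2
rail F [-15.9   9.5] [134.8 434.9] ang -6.93 front -208.0
```

View pics/s2.png

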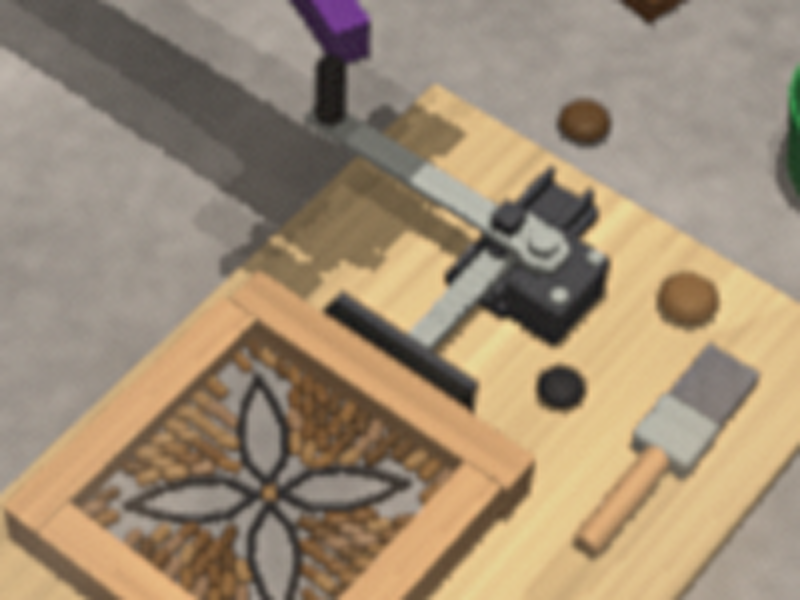

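The crop shows the rail flat on both frame ends along (240,290)–(530,470). The jaw bears on it at (400,350), the handle is free at (330,90), and the pebbles and brush are where they were.

```bash
python3 -c "
from cell import env
print(env.sign_off())"
```

```text
the job is handed in; nothing more can be done
None
```

The frame is closed: I pumped the lever until the loose end rail sat flat against both frame ends with the jaw clamping it, then let go and handed the job in at about 25 s.

- **Pumping:** I pinched the handle from above and made one partial and four full strokes. The last stroke went in steps of 3 mm or less so I could feel for the lever going firm.
- **Clamping force:** I estimate 20–26 N. This is inferred, not measured. The force at the handle rose from about 5 N to 8.7 N, and the lever's travel past the contact point gives a similar figure. The force readings were noisy, with a side force of up to about 12 N from the pinch, so each could be off by about 5 N.
- **Final position:** after letting go, the top camera put the rail's centre 14.9 mm from the frame's origin (home is 15 mm), askew by 0.04°. The jaw face was at 29.8 mm, against the rail's back at 30 mm. The gripper was clear at 0.26 m, with the tool force close to zero.
- **Disagreements:** a few jaw and rail measurements taken while the arm partly hid the clamp were clearly wrong, and I ignored them.
- **Other things:** the brush and the pebbles looked unmoved in the last crop. I did not measure the other bystanders again.

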